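# Sweep the offcuts off the cutting table into the scrap bin

### The job

Clear the cutting table: with your fingers, sweep the four loose steel offcuts (two short bits of strut channel and two short rings of conduit) along the table top and off its end into the sheet-steel scrap bin. Slide them, do not pick any of them up, and let none fall into the cardboard carton of new couplings at the other end. Leave the tin, the tape measure and the roll of tape standing where they are.

Things in the scene. Friction and masses are not known exactly. Their poses are not given: they have to be found in the camera images.
- cut_table: Fixed plywood table on the bench: top 300 mm (its x) by 440 mm (its y), 90 mm above the bench. Origin: footprint centre at bench height; x away from the robot, y along the table, yaw varies. Aluminium fence on the far edge: table x 125 to 150 mm, 36 mm high, with a flip stop at y = 30 mm up to 56 mm above the top. Near edge and both ends (y = -220, +220 mm) have no lip.
- scrap_bin: Fixed open sheet-steel scrap bin, a few thin rod ends in it: 270 mm (its x) by 150 mm (its y), 82 mm high, walls 3 mm. It butts (1 mm gap) against one end of the cutting table, either end from start to start, square to it and centred on it; its rim is 8 mm below the table top. Origin at the centre of its underside, axes parallel to the table's.
- carton: Fixed open cardboard carton with open flaps, full of upright new couplings, 270 x 150 x 82 mm; butts against the other end of the cutting table in the same way. Origin at the centre of its underside.
- strut_long: Loose offcut of steel strut channel, lying on its open side, closed back (with a cut slot hole in it) up: 41 mm wide (its x), 30 mm long (its y), 21 mm high; 40 to 80 g. Origin at its centre. Any yaw.
- strut_short: Loose offcut of the same strut channel, closed back up: 41 mm wide (its x), 22 mm long (its y), 21 mm high; 29 to 59 g. Origin at its centre. Any yaw.
- pipe_large: Loose ring cut from steel conduit, standing on its cut end: 33 mm outside diameter, 26 mm bore, 20 mm high; 32 to 65 g. Origin at its centre.
- pipe_small: Loose ring of thinner steel conduit, standing on its cut end: 27 mm outside diameter, 20 mm bore, 18 mm high; 21 to 42 g. Origin at its centre. The four offcuts start in a row along the table, in any order, at table y about -150, -50, +50, +150 mm (12 mm either way), x between -50 and +15 mm.
- paste_tin: Bystander, loose: round tin of cutting paste, 63 mm across, 46 mm high. Origin at the centre of its underside. The three bystanders stand on the table top, two beside the fence (table x about +86 mm), one near the robot's edge (table x about -115 mm); which is where changes.
- tape_measure: Bystander, loose: black tape measure standing on its edge, 36 mm thick (its x), about 78 mm long (its y), 57 mm high. Origin at the centre of its underside.
- tape_roll: Bystander, loose: black roll of insulating tape lying flat, 58 mm outside diameter, 34 mm bore, 19 mm high. Origin at the centre of its underside.

How it is judged:
By the outcome, as a careful person would: the job done as asked, in the order asked, and still so for the second after the job is handed in, with the robot touching nothing.
It also fails if it takes over 67 s, if anything falls off the work surface, if the arm or the gripper's body presses on something with over 40 N, if the wrist force passes 120 N, or if a joint passes its speed limit or range.

### The arm

A 7-joint arm with a two-finger parallel gripper is mounted at the origin on the work surface. World frame = base frame: x ahead of the robot, y to its left, z up, the work surface at z = 0. Lengths are in m, angles in rad, forces in N, time in s.
With the tool pointing down it reaches from about 0.35 to 0.9 m from the base axis. Payload 8.1 kg.
Tool frame: the origin (TCP) lies at the centre of the arm's flange, where the gripper is bolted on; the fingertips stand 178 mm ahead of it and the grasp point (between the pads) lies 159 mm ahead of it; z points along the fingers, y is the line along which they close (so a half turn about z gives the same grasp; the last joint's range is limited). The gripper opens to 92 mm and grips with 3 to 60 N. Pads are 19 mm wide; open, the fingers measure 130 mm over their backs; the gripper's body (75 mm by 190 mm) begins 47 mm behind the grasp point.
Start: joints at [1.105, 0.434, 0.025, 1.573, -0.012, 1.134, -0.075], TCP at [0.222, -0.584, 0.405] pointing down, gripper open.
Joint ranges: [-2.62, 2.62], [-0.44, 2.09], [-1.27, 1.32], [0.08, 2.57], [-1.32, 4.46], [0.12, 2], [-2.74, 2.74]. Speed limits (rad/s): [2.22, 2.22, 3.01, 3.01, 3.14, 3.14, 3.14].

### API

Orientations are given as a rotation vector (axis times angle).
In Python, from workcell import get_state, eyes, workorder gives the robot as it stands. The module is installed in compiled form; this text tells all that it offers.
- The arm moves only by the tool play_rows, never from a script. Its argument "targets" is text: rows parted by semicolons, each of 4 numbers parted by spaces: the shift along the world's x, y, z in m, then the turn about the world's z in rad. In form: x y z spin; .... A call has 1 to 12 rows; each row shifts and turns the commanded pose from where the row before left it; what a row does not reach is not made up. A row lasts 1/8 s, in which the tool goes at most 62.5 mm and 10.7 degrees, less where a joint would pass 70% of its speed; a pose out of reach is approached as far as the arm can. A call is refused whole if a number of a shift passes 0.0625 or a number of a turn 0.188, either way. A call with a gripper value outside its range is refused whole. "claw" is the opening, from 0 (shut) to 1 (fully open), set as the call begins (left out, the last holds). The fingers move at their own pace and stop on an object; the grip force is fixed at half the most. Time passes only in rows, so rows that do not move let the fingers close. It gives the time, the measured TCP pose, the force, the opening and the grip force at its end, in the units of the state.
- get_state(): the state, without advancing time (a new reading comes with each control period).
- eyes.snapshot(name): name is "scene" or "top"; returns a dict with "image" (384x512x3 uint8, red, green, blue), "z_map" (384x512 float32, m along the optical axis (not along the pixel's ray), 0 where there is no reading), "fx", "fy", "cx", "cy" (pixels), "view" (4x4, takes a point from world to camera coordinates). Camera axes: x right, y down, z forward; pixel columns grow to the right and rows downward; lengths in m; the calibration is good to about 2 mm. A picture is of the moment at which its call begins.
- workorder.hand_in(): hands the job in; it is judged then, once.
The state is a dict: "time": time; "qpos": joint angles; "dq": joint speeds; "tau": joint torques, N m; "eef_pos": TCP position; "ee_rot": TCP orientation; "force": force on the tool from outside, world axes, zero at the start; "wrist_torque": the same for the moment, N m; "gripper_width": opening from 0.0 (shut) to 1.0 (fully open); "grasp_force": force on a finger pad.
Only numpy, scipy, OpenCV 4.12 (cv2) and the standard library are available. Lean on these libraries where they do the work, as an engineer would, in place of code of your own. Each camera call takes 0.05 s, during which the arm holds its last target. There are 200 camera calls.

## Working session

There is one attempt and no reset: what is moved stays moved. The work goes in short steps, Python scripts to look and compute and a tool call to move; the robot and the scene stay as the last step left them, time stands still between calls to the robot, and variables do not carry over. Pictures are saved under pics/ and viewed, at most 10 in all, crops included, and the job is handed in when it is done.

Besides the shell and the picture viewer there is one more tool, called after "Request:" as name(argument=value, ...) on one line, values as JSON. play_rows: Moves the arm, as the interface text tells. Its arguments: {"type":"object","properties":{"targets":{"type":"string"},"claw":{"type":"number"}},"required":["targets"]}

```bash
mkdir -p pics; cat > h.py <<'E'
import numpy as np,cv2
from workcell import get_state,eyes,workorder
def snap(n,f):
    s=eyes.snapshot(n); cv2.imwrite('pics/'+f,cv2.resize(s['image'][:,:,::-1],(800,600),interpolation=cv2.INTER_CUBIC)); np.savez('pics/'+f+'.npz',**s); return s
def cloud(s):
    z=s['z_map'];v,u=np.mgrid[:z.shape[0],:z.shape[1]]
    P=np.stack([(u-s['cx'])/s['fx']*z,(v-s['cy'])/s['fy']*z,z,np.ones_like(z)],-1)
    return (P@np.linalg.inv(s['view']).T)[...,:3]
E
python3 - <<'E'
from h import *
s=snap('top','top0.png'); snap('scene','sc0.png')
print(get_state()); print(s['view'],s['fx'],s['cx'],s['cy'])
C=cloud(s);
for r in range(20,384,40): print([tuple(np.round(C[r,c],3)) for c in range(20,512,80)])
E
```

```text
{'time': 0.1, 'qpos': array([ 1.10539701,  0.4351608 ,  0.02496751,  1.57399989, -0.01159001,
        1.13400654, -0.07510671]), 'dq': array([ 6.44785346e-04, -2.63730847e-03,  2.45007345e-04, -2.94635907e-03,
       -1.45760898e-03,  1.91113051e-04, -3.60406051e-05]), 'tau': array([ 3.99178709e-03, -6.69123459e+01,  9.88685600e-01, -3.15143216e+01,
       -6.04180712e-02,  3.73859145e-02,  8.03226499e-05]), 'eef_pos': array([ 0.22170797, -0.58413418,  0.40402095]), 'ee_rot': array([-3.08871192e+00, -5.66413046e-01,  6.14138635e-04]), 'force': array([0.35876787, 0.01262546, 0.25060918]), 'wrist_torque': array([ 0.02582676, -0.02821662, -0.02439152]), 'grasp_force': 0.0, 'gripper_width': 0.9985896419268453}
[[-0.01251268 -0.99979358 -0.01600721  0.01903675]
 [-0.99437897  0.01412495 -0.10493307  0.5744196 ]
 [ 0.10513751  0.01460424 -0.99435045  0.75798468]
 [ 0.          0.          0.          1.        ]] 351.51579831284334 252.30837982072953 188.7530244378517
[(np.float64(1.484), np.float64(1.123), np.float64(-0.753)), (np.float64(1.474), np.float64(0.737), np.float64(-0.751)), (n
[... 3344 characters left out ...]
(0.24), np.float64(0.178), np.float64(0.0)), (np.float64(0.238), np.float64(-0.001), np.float64(-0.002)), (np.float64(0.237), np.float64(-0.179), np.float64(-0.002)), (np.float64(0.236), np.float64(-0.355), np.float64(0.001)), (np.float64(0.234), np.float64(-0.532), np.float64(-0.002))]
[(np.float64(0.188), np.float64(0.485), np.float64(0.075)), (np.float64(0.155), np.float64(0.357), np.float64(-0.004)), (np.float64(0.155), np.float64(0.177), np.float64(-0.001)), (np.float64(0.154), np.float64(0.0), np.float64(-0.001)), (np.float64(0.153), np.float64(-0.175), np.float64(0.0)), (np.float64(0.152), np.float64(-0.35), np.float64(-0.0)), (np.float64(0.151), np.float64(-0.523), np.float64(-0.0))]
```

View pics/top0.png

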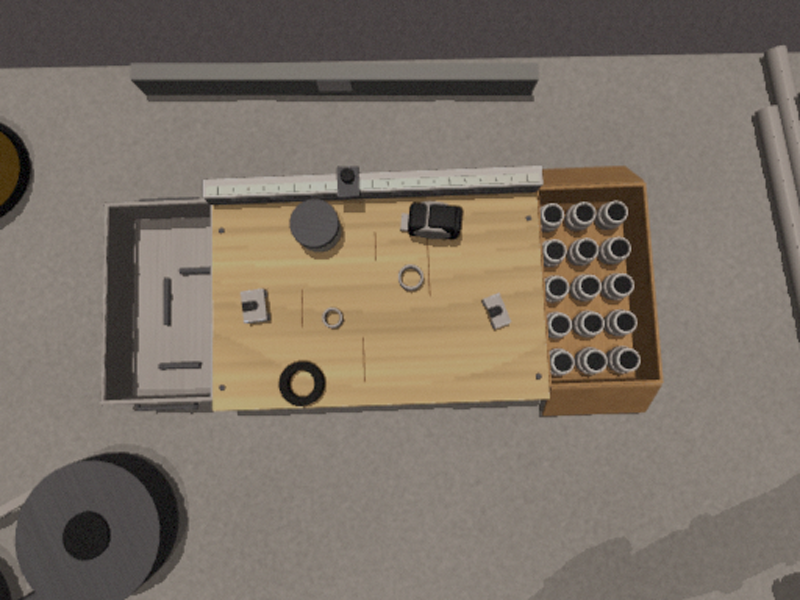

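View pics/sc0.png

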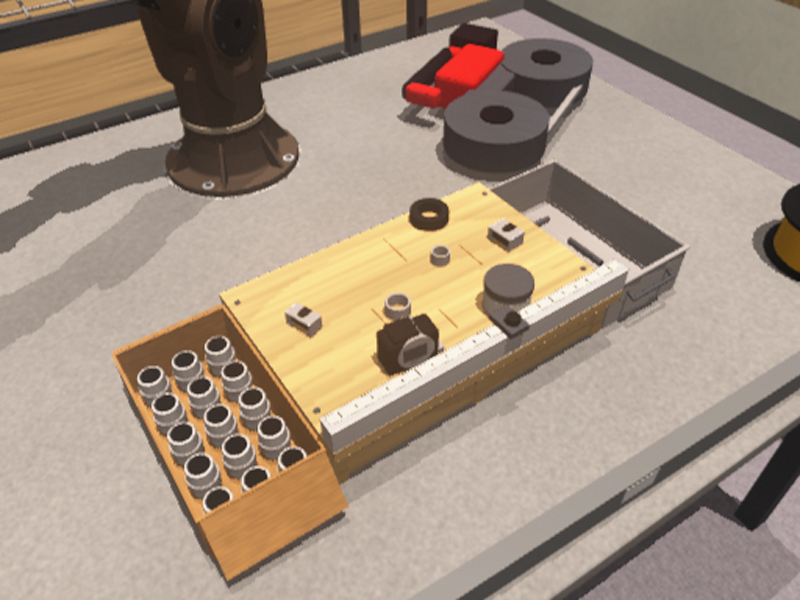

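The bin is at the left end (+y) and the carton at the right. From left to right in the top picture: strut (253,306), small ring (333,317), large ring (411,277) and strut (496,311). The tape roll is at (302,383), the tin at (315,223) and the tape measure at (433,220).

```bash
python3 - <<'E'
from h import *
s=np.load('pics/top0.png.npz'); C=cloud(s); k=1/1.5625
im=s['image'].copy()
def px(u,v,z): # intersect with height (zoomed px)
    M=np.linalg.inv(s['view']);d=M[:3,:3]@np.array([((u+.5)*k-.5-s['cx'])/s['fx'],((v+.5)*k-.5-s['cy'])/s['fy'],1]);o=M[:3,3]
    return (o+d*(z-o[2])/d[2])[:2].round(4)
for n,u,v,z in [('TL',212,200,.09),('BL',213,410,.09),('BR',548,401,.09),('TR far fence',541,168,.126),('fenceTL',205,180,.126)]: print(n,px(u,v,z))
H=C[...,2]
for n,u,v,r,lo,hi in [('strutL',253,306,28,.1,.12),('pipeS',333,317,20,.098,.12),('pipeL',411,277,22,.1,.12),('strutR',496,311,28,.1,.12),('roll',302,383,32,.1,.12),('tin',315,223,34,.128,.145),('tapem',433,220,38,.125,.16)]:
    a=np.s_[int((v-r)*k):int((v+r)*k),int((u-r)*k):int((u+r)*k)]
    P=C[a].reshape(-1,3);P=P[(P[:,2]>lo)&(P[:,2]<hi)]
    rect=cv2.minAreaRect(P[:,:2].astype(np.float32))
    print(n,len(P),P.min(0).round(3),P.max(0).round(3),'mid',((P.min(0)+P.max(0))/2).round(3),np.round(rect[1],3),round(rect[2],1),px(u,v,.1))
E
```

```text
TL [0.7019 0.2568]
BL [0.4211 0.2491]
BR [ 0.4278 -0.1864]
TR far fence [ 0.7263 -0.1805]
fenceTL [0.7181 0.2537]
strutL 313 [0.534 0.175 0.1  ] [0.578 0.21  0.114] mid [0.556 0.192 0.107] [0.041 0.03 ] 7.8 [0.5557 0.196 ]
pipeS 68 [0.527 0.079 0.099] [0.551 0.104 0.11 ] mid [0.539 0.091 0.104] [0.026 0.024] 87.4 [0.5398 0.091 ]
pipeL 93 [ 0.575 -0.026  0.1  ] [0.607 0.005 0.112] mid [ 0.591 -0.011  0.106] [0.03  0.032] 89.2 [ 0.591  -0.0116]
strutR 232 [ 0.524 -0.137  0.1  ] [ 0.568 -0.104  0.114] mid [ 0.546 -0.12   0.107] [0.041 0.022] 21.7 [ 0.5447 -0.1213]
roll 456 [0.428 0.102 0.1  ] [0.483 0.161 0.113] mid [0.456 0.131 0.106] [0.057 0.056] 14.6 [0.4551 0.1311]
tin 831 [0.627 0.068 0.128] [0.702 0.142 0.139] mid [0.665 0.105 0.133] [0.07  0.079] 83.7 [0.6653 0.1148]
tapem 832 [ 0.641 -0.088  0.125] [0.712 0.009 0.149] mid [ 0.676 -0.039  0.137] [0.096 0.069] 88.9 [ 0.6668 -0.0419]
```

Request:
play_rows(targets="0.021 0.045 0 0.1;0.021 0.045 0 0.1;0.021 0.045 0 0.1;0.021 0.045 0 0.1;0.021 0.045 0 0.1;0.021 0.045 0 0.1;0.021 0.045 0 0.1;0.021 0.045 0 0.1;0.021 0.045 0 0.1;0.021 0.045 0 0.1;0.021 0.045 0 0.1;0.021 0.045 0 0.12", claw=0.2)

```text
time: 1.6
eef_pos: [0.4741, -0.0429, 0.4046]
ee_rot: [2.204, 2.238, -0.0]
force: [0.1, 0.4, -0.5]
gripper_width: 0.199
grasp_force: 0.0
```

Request:
play_rows(targets="0.0162 0.0388 0 0;0.0162 0.0388 0 0;0.0162 0.0388 0 0;0.0162 0.0388 0 0;0.0162 0.0388 0 0;0 0 -0.05 0;0 0 -0.04 0;0 0 -0.01 0;0 0 0 0")

```text
time: 2.72
eef_pos: [0.5549, 0.1496, 0.3049]
ee_rot: [-2.208, -2.234, 0.001]
force: [0.5, 0.6, 0.3]
gripper_width: 0.198
grasp_force: 0.0
```

```bash
python3 - <<'E'
from h import *
snap('scene','sc1.png');print(get_state()['eef_pos'])
E
```

```text
[0.55521511 0.14985289 0.30588171]
```

View pics/sc1.png

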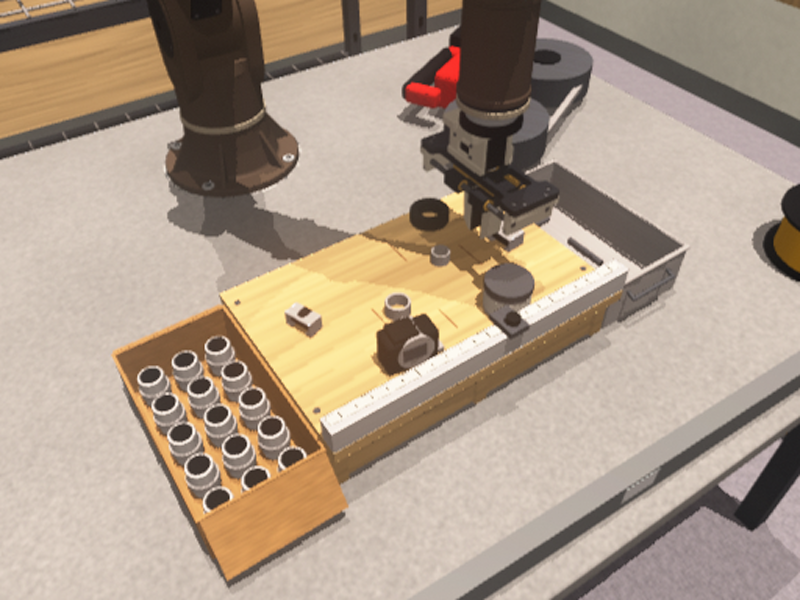

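The fingers (about (490,225)) hang behind the left strut (510,240), clear of the tin and the tape roll. Next I lower them and sweep.

Request:
play_rows(targets="0 0 -0.02 0;0 0 -0.011 0;0 0.014 0 0;0 0.014 0 0;0 0.014 0 0;0 0.014 0 0;0 0.014 0 0;0 0.014 0 0;0 0.014 0 0;0 0.014 0 0;0 0.014 0 0;0 0.014 0 0")

```text
time: 4.28
eef_pos: [0.5548, 0.2906, 0.2737]
ee_rot: [2.208, 2.235, 0.0]
force: [0.6, 0.9, 0.5]
gripper_width: 0.199
grasp_force: 0.0
```

```bash
python3 - <<'E'
from h import *
s=snap('scene','sc2.png');print(get_state()['eef_pos'],get_state()['force'])
E
```

```text
[0.55424413 0.29281222 0.27391324] [ 0.68148854  2.87359165 -0.54434014]
```

View pics/sc2.png

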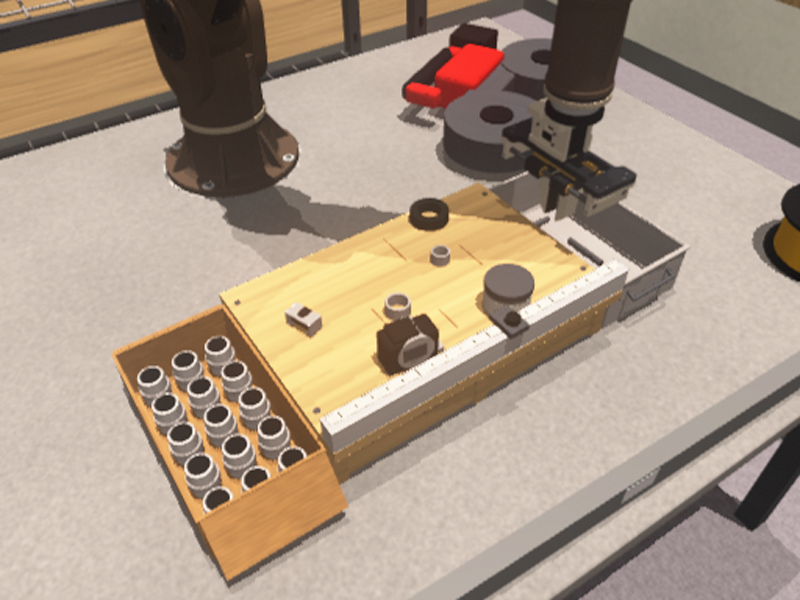

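The strut has left the table and the fingers stand over the bin; the small ring is at (440,255), unmoved. Small ring next.

Request:
play_rows(targets="0 0 0.04 0;-0.003 -0.047 0 0;-0.003 -0.047 0 0;-0.003 -0.047 0 0;-0.003 -0.047 0 0;-0.003 -0.047 0 0;0 0 -0.02 0;0 0 -0.02 0;0 0 0 0")

```text
time: 5.45
eef_pos: [0.5393, 0.0543, 0.2727]
ee_rot: [-2.207, -2.233, 0.003]
force: [-0.1, 0.3, 0.0]
gripper_width: 0.201
grasp_force: 0.0
```

Request:
play_rows(targets="0 0.012 0 0;0 0.016 0 0;0 0.016 0 0;0 0.016 0 0;0 0.016 0 0;0 0.016 0 0;0 0.016 0 0;0 0.016 0 0;0 0.016 0 0;0 0.016 0 0;0 0.016 0 0;0 0.016 0 0")

```text
time: 6.95
eef_pos: [0.5398, 0.2437, 0.2737]
ee_rot: [2.208, 2.235, 0.0]
force: [-0.5, 0.1, 0.7]
gripper_width: 0.201
grasp_force: 0.0
```

Request:
play_rows(targets="0 0.016 0 0;0 0.016 0 0;0 0.016 0 0;0 0 0.04 0")

```text
time: 7.45
eef_pos: [0.5386, 0.292, 0.3116]
ee_rot: [-2.204, -2.235, 0.008]
force: [-0.2, 1.3, 0.4]
gripper_width: 0.199
grasp_force: 0.0
```

```bash
python3 - <<'E'
from h import *
s=snap('scene','sc3.png');print(get_state()['eef_pos'],get_state()['force'])
E
```

```text
[0.54014876 0.29290982 0.31864146] [1.47014373 1.96491534 5.12966744]
```

View pics/sc3.png

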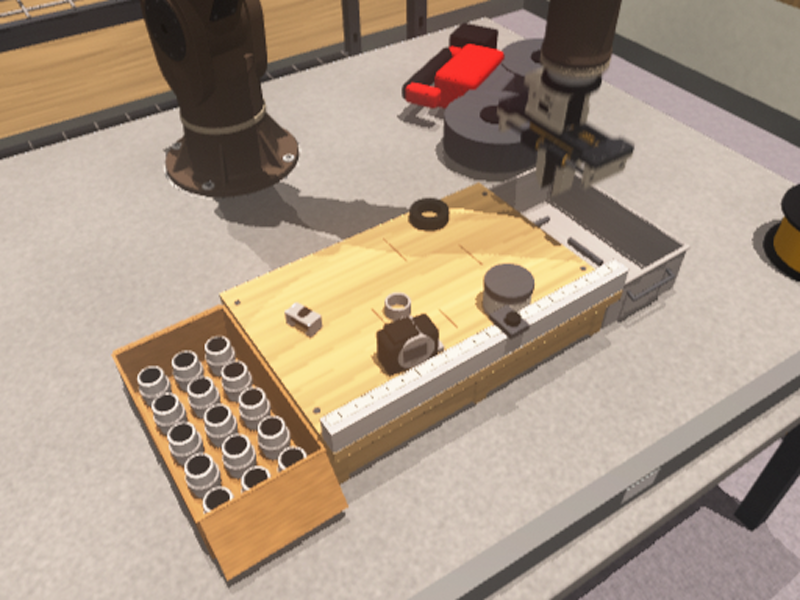

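The small ring is off too; the large ring (397,305) and the right strut (304,318) remain.

Request:
play_rows(targets="0.007 -0.049 0 0;0.007 -0.049 0 0;0.007 -0.049 0 0;0.007 -0.049 0 0;0.007 -0.049 0 0;0.007 -0.049 0 0;0.007 -0.049 0 0;0 0 -0.02 0;0 0 -0.02 0;0 0 0 0;0 0.01 0 0;0 0.013 0 0")

```text
time: 9.0
eef_pos: [0.5892, -0.0282, 0.2747]
ee_rot: [2.207, 2.234, 0.002]
force: [0.4, 0.4, -0.0]
gripper_width: 0.203
grasp_force: 0.1
```

Request:
play_rows(targets="-0.002 0.014 0 0;-0.004 0.014 0 0;-0.005 0.014 0 0;-0.005 0.014 0 0;-0.005 0.014 0 0;-0.004 0.014 0 0;-0.003 0.014 0 0;-0.002 0.014 0 0;0 0.014 0 0;0 0.014 0 0;0 0.014 0 0;0 0.014 0 0")

```text
time: 10.5
eef_pos: [0.5588, 0.1396, 0.2737]
ee_rot: [2.208, 2.235, 0.0]
force: [0.2, 0.5, -0.2]
gripper_width: 0.2
grasp_force: 0.3
```

Request:
play_rows(targets="0 0.016 0 0;0 0.016 0 0;0 0.016 0 0;0 0.016 0 0;0 0.016 0 0;0 0.016 0 0;0 0.016 0 0;0 0.016 0 0;0 0.016 0 0;0 0.008 0 0;0 0 0.04 0")

```text
time: 11.88
eef_pos: [0.5578, 0.2907, 0.3113]
ee_rot: [-2.206, -2.235, 0.009]
force: [0.8, -0.3, 1.1]
gripper_width: 0.199
grasp_force: 0.0
```

```bash
python3 - <<'E'
from h import *
s=snap('scene','sc4.png');print(get_state()['eef_pos'],get_state()['force'])
E
```

```text
[0.55937524 0.29188729 0.31858792] [2.45338556 1.2010253  5.18360004]
```

View pics/sc4.png

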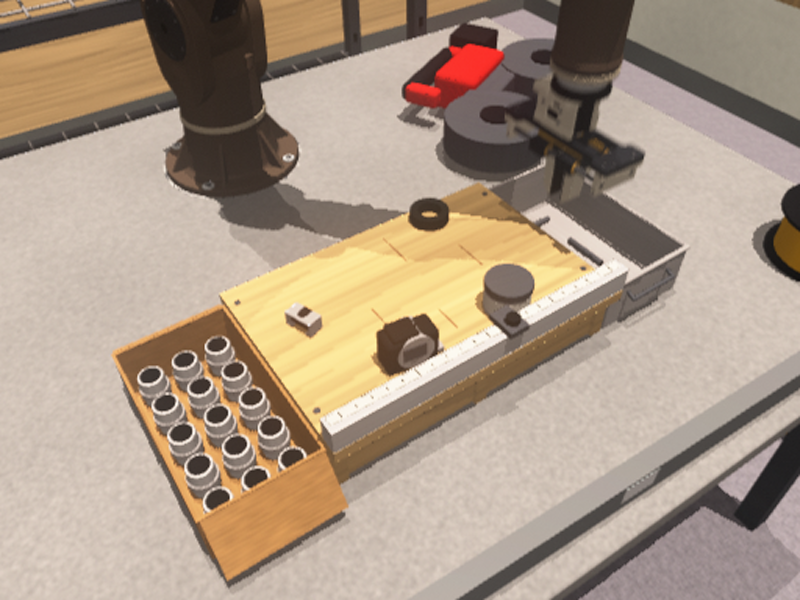

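Only the right strut (304,318) remains on the table. Last sweep.

Request:
play_rows(targets="-0.001 -0.0455 0 0;-0.001 -0.0455 0 0;-0.001 -0.0455 0 0;-0.001 -0.0455 0 0;-0.001 -0.0455 0 0;-0.001 -0.0455 0 0;-0.001 -0.0455 0 0;-0.001 -0.0455 0 0;-0.001 -0.0455 0 0;-0.001 -0.0455 0 0;0 0 -0.02 0;0 0 -0.02 0")

```text
time: 13.42
eef_pos: [0.5487, -0.1655, 0.2735]
ee_rot: [2.21, 2.231, 0.0]
force: [-0.5, -0.3, 1.0]
gripper_width: 0.199
grasp_force: 0.0
```

Request:
play_rows(targets="0 0.006 0 0;0 0.01 0 0;0 0.012 0 0;0 0.012 0 0;0 0.012 0 0;0 0.015 0 0;0 0.015 0 0;0 0.015 0 0;0 0.015 0 0;0 0.015 0 0;0 0.015 0 0;0 0.015 0 0")

```text
time: 14.92
eef_pos: [0.5488, -0.0063, 0.2737]
ee_rot: [-2.208, -2.235, 0.0]
force: [-0.5, -1.4, -0.5]
gripper_width: 0.198
grasp_force: 0.1
```

Request:
play_rows(targets="0 0.016 0 0;0 0.016 0 0;0 0.016 0 0;0 0.016 0 0;0 0.016 0 0;0 0.016 0 0;0 0.016 0 0;0 0.016 0 0;0 0.016 0 0;0 0.016 0 0;0 0.016 0 0;0 0.016 0 0")

```text
time: 16.42
eef_pos: [0.5488, 0.1857, 0.2737]
ee_rot: [2.208, 2.235, 0.0]
force: [-0.1, -0.2, 0.2]
gripper_width: 0.2
grasp_force: 0.2
```

Request:
play_rows(targets="0 0.016 0 0;0 0.016 0 0;0 0.016 0 0;0 0.016 0 0;0 0.016 0 0;0 0.016 0 0;0 0.01 0 0;0 0 0.05 0;0 0 0.05 0;-0.02 -0.03 0.03 0;-0.02 -0.05 0 0;-0.02 -0.05 0 0")

```text
time: 17.92
eef_pos: [0.4882, 0.1595, 0.4042]
ee_rot: [2.207, 2.234, 0.001]
force: [-0.1, -1.2, 0.2]
gripper_width: 0.202
grasp_force: 0.0
```

Request:
play_rows(targets="-0.02 -0.05 0 0;-0.02 -0.05 0 0;-0.02 -0.05 0 0;-0.02 -0.05 0 0;-0.01 -0.05 0 0;0 -0.05 0 0;0 -0.05 0 0;0 -0.05 0 0;0 -0.05 0 0;0 -0.05 0 0;0 0 0 0;0 0 0 0")

```text
time: 19.42
eef_pos: [0.3989, -0.3388, 0.4035]
ee_rot: [-2.208, -2.234, -0.001]
force: [0.2, 0.5, 0.7]
gripper_width: 0.201
grasp_force: 0.0
```

```bash
python3 - <<'E'
from h import *
s=snap('top','top5.png');print(get_state()['time'],get_state()['eef_pos'],get_state()['force'])
E
```

```text
19.475 [ 0.39905617 -0.33820563  0.40370049] [ 1.25442541 -0.09593852 -0.07277288]
```

View pics/top5.png

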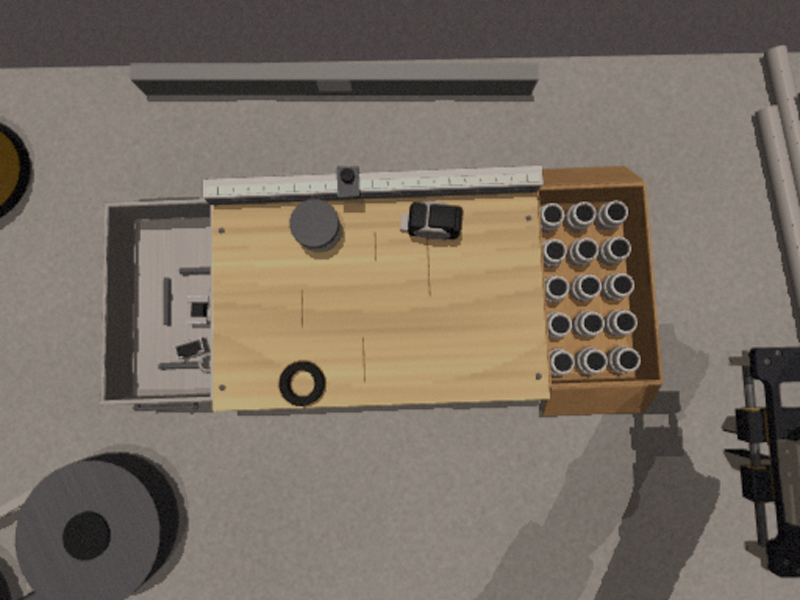

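The table is clear. Both struts (200,310) and (190,348) and a ring (207,362) show in the bin, and the near wall hides the other ring. The bystanders have not moved and the carton shows only couplings.

```bash
python3 -c "
from h import *
print(workorder.hand_in())"
```

```text
the job is handed in; nothing more can be done
None
```

I swept all four offcuts off the table's bin end and handed the job in at about 19.5 s. The last picture shows three in the scrap bin; the fourth, a ring, is hidden behind the bin wall, so I didn't see it land. The tin, tape measure and tape roll haven't moved, and nothing fell in the carton.

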